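# Fit the grater plate in the box grater

### The job

Get the box grater ready for the lemon and garlic: the orange-framed plate lies loose in the grey tray, so slide it along the tray floor, best to the far rim first and then left, fully into the far left corner, square against both rims, where the finger wells let you grip it by its long edges. Lift it only from there, lay it flat and flush in the pocket on top of the grater, then push the orange catch fully home over the plate's edge. Leave everything else where it stands.

Things in the scene. Friction and masses are not known exactly. Their poses are not given: they have to be found in the camera images.
- plate: The grater plate: an orange plastic frame round a steel rasp field, 90 mm along its x, 52 mm along its y, 4 mm thick, lower edges rounded, about 90 g; a half turn about z leaves it the same. Origin at the centre of its underside, z up (the rasp side). It starts flat on the tray floor, its x within about 0.3 rad of the tray's x.
- tray: Grey plastic tray, fixed to the worktop, 182 mm (x) by 144 mm (y), x pointing away from the robot, y to its left. Origin at the centre of its underside. Floor 10 mm above the origin, 172 by 134 mm inside; a 5 mm thick rim runs round it to 18 mm above the origin. Home corner, far left from the robot: inner faces of the rims at x = +86 and y = +67 mm.
- tray_home (a point): The centre of the plate's underside when it lies home in the corner with its long side along the tray's x: at (+41, +41, +10) mm in the tray. Axes as the tray's.
- tray_wells (a point): A point 20 mm above tray_home, between the two finger wells, which run 25 mm nearer and farther along the tray's x. Left: rim and floor are cut away from 23 mm left (+y) outwards, down to the worktop; a plate pushed left before it is at the far rim can poke a corner into this gap. Right: 8 mm deep in the floor, 23 to 67 mm right (-y); the plate slides over it without dropping in.
- grater: The box grater: a clear catch box under a black frame, fixed to the worktop, 150 mm (x) by 86 mm (y). Origin at the centre of its underside, frame top 62 mm above it; x points from the catch end, near the robot, to the far end.
- pocket (a point): Centre of the pocket floor, (+8, 0, +58) mm in the grater; axes as the grater's. The pocket is 93 (x) by 55 mm (y) and 4 mm deep, 1.5 mm play on each side of the plate. A plate that is laid in has its origin here, within the play, and its x along this x.
- scoops (a point): A point 20 mm above pocket, midway between the two finger scoops in the long sides of the pocket; both run from 25 mm nearer to 25 mm farther along the grater's x and from 22 mm sideways outwards, open to the outside, with a floor 14 mm under the pocket floor, so fingers can hold the plate by its long edges until it lies down and open there.
- catch (a joint): The orange sliding catch on the near end of the grater: 0 is drawn back, 0.012 m is fully home over the plate's edge; it slides along the grater's +x, with about 1.5 N of friction, and stays where it is left. Its tongue passes 1.5 mm over a flush plate.
- catch_thumb (a point): Centre of the near face of the catch's thumb block, the face to push along the grater's +x; moves with the catch. The block is 28 mm wide (y), 12 mm long (x) and rises from 63.5 to 77 mm above the grater's origin; this point is at 71 mm. Two guides 6 mm high stand on the frame 17 to 20 mm to either side of its middle.
- lemon: A yellow lemon, 71 by 53 by 51 mm, behind the work; to be left alone. Origin at its underside.
- garlic: A garlic bulb, 60 by 60 by 59 mm, behind the work; to be left alone. Origin at its underside.
- bowl: A blue ribbed bowl, 147 mm wide and 68 mm high, at the back right; to be left alone. Origin at its underside.
- tin: A food tin, 57 mm wide and 72 mm high, at the back left; to be left alone. Origin at its underside.

How it is judged (in metres and radians):
On the way, in this order (a step that is already met when the one before it is completed fails the run):
1. the plate lies flat on the tray floor, home in the far left corner: within 3 mm of both rims and square to them within 0.05 rad (x of plate in the frame of tray_home between -0.003 and 0.003 m and y of plate in the frame of tray_home between -0.003 and 0.003 m and z of plate in the frame of tray_home below 0.0015 m and angle between plate's own z axis and vertical below 0.05 rad and angle between the x axis of plate and the x axis of tray, either way round below 0.05 rad), for 0.2 s.
2. the plate lies flat in the pocket of the grater (horizontal distance between plate and pocket below 0.004 m and z of plate in the frame of pocket between -0.003 and 0.0015 m and angle between plate's own z axis and vertical below 0.05 rad and angle between the x axis of plate and the x axis of grater, either way round below 0.08 rad), for 0.2 s.
At the end, for the whole second after the job is handed in: The plate lies at rest in the grater's pocket, flush within 1.5 mm, rasp side up, its long side along the grater, and the catch is pushed home (at least 10 of its 12 mm); the lemon, garlic, bowl and tin stand within 30 mm of where they were (all of step 2 and linear speed of plate below 0.02 m/s and value of joint catch above 0.01 m); the robot touches nothing.
It fails at once if the lemon, garlic, bowl or tin is moved by more than 30 mm (distance of any of lemon, garlic, bowl, tin from where it was at the start of the episode above 0.03 m).
It fails at once if the plate is lifted off the tray floor elsewhere than in the home corner (z of plate in the frame of tray_home between 0.006 and 0.015 m and horizontal distance between plate and tray_home between 0.015 and 0.08 m).
It also fails if it takes over 58 s, if anything falls off the work surface, if the arm or the gripper's body presses on something with over 40 N, if the wrist force passes 120 N, or if a joint passes its speed limit or range.

### The arm

A 6-joint arm with a two-finger parallel gripper is mounted at the origin on a cart in front of the work surface, level with it; the furniture and walls round the work are solid. World frame = base frame: x ahead of the robot, y to its left, z up, the work surface at z = 0. Lengths are in m, angles in degrees, forces in N, time in s.
With the tool pointing down it reaches from about 0.25 to 0.725 m from the base axis. Payload 9.7 kg.
Tool frame: the origin (TCP) lies between the finger pads; the fingertips stand bot.tcp_to_tips ahead of it and the grasp point (between the pads) lies 11 mm behind it (bot.tcp_to_tips is the distance from the TCP to the fingertips, in m); z points along the fingers, y is the line along which they close (so a half turn about z gives the same grasp; the last joint's range is limited). The gripper opens to 85 mm and grips with 20 to 120 N. Pads are 22 mm wide; open, the fingers measure 114 mm over their backs; the gripper's body (76 mm by 85 mm) begins 54 mm behind the grasp point. The pads swing forward as they close: fully open they stand 13 mm farther back than shut.
Start: joints at [-74.198, 4.979, 10.078, 95.1, 0, 90], TCP at [0.15, -0.529, 0.239] pointing down, gripper open.
Joint ranges: [-179.16, 179.16], [-48.56, 103.87], [-65.8, 70.77], [-126.05, 130.52], [-82.76, 87.17], [-180, 180]. Speed limits (degrees/s): [127.2, 127.2, 147.25, 180, 180, 180].

### API

Orientations are given as [roll, pitch, yaw] about the fixed x, y, z axes, in that order (R = Rz(yaw) Ry(pitch) Rx(roll)).
In Python, from workcell import bot gives the robot as it stands. The module is installed in compiled form; this text tells all that it offers.
- The arm moves only by the tool carry_out, never from a script. Its arguments are lists of equal length, an entry for each row: "linear": the shift along the world's x, y, z normalised to -1 to 1, where 1 is 2 cm, a list of three; "rotation": the turn, a rotation vector about the world's x, y, z normalised to -1 to 1, where 1 is 8 degrees, a list of three; "grip": the closure, from -1 (fully open) to 1 (shut). In form: {"linear": [[tx, ty, tz], ...], "rotation": [[rx, ry, rz], ...], "grip": [grip, ...]}. A call has 1 to 12 rows; each row shifts and turns the commanded pose from where the row before left it; what a row does not reach is not made up. A row lasts 1/10 s, in which the tool goes at most 50 mm and 8.59 degrees, less where a joint would pass 70% of its speed; a pose out of reach is approached as far as the arm can. A call with a number of a shift or a turn outside -1 to 1 is refused whole. A call with a gripper value outside its range is refused whole. The fingers move at their own pace and stop on an object; "grip_force" is the grip in N (left out, the last holds). Time passes only in rows, so rows that do not move let the fingers close. It gives the time, the measured TCP pose, the force, the opening and the grip force at its end, in the units of the state.
- bot.get_obs(): the state, without advancing time (a new reading comes with each control period).
- bot.camera(name): name is "scene" or "top" or "wrist"; returns the picture (480x640x3 uint8, blue, green, red); there is no depth.
- bot.camera_model(name): a dict with "fx", "fy", "cx", "cy" (pixels), "camera_from_world" (4x4, takes a point from world to camera coordinates). Camera axes: x right, y up, looking along -z (the intrinsics and any distortion apply to the point x, -y, -z); pixel columns grow to the right and rows downward; lengths in m; the calibration is good to about 2 mm. A picture is of the moment at which its call begins: read the wrist's pose just before it. camera_model takes no time and is no camera call; for the wrist camera it gives the pose at the moment of the call.
- bot.job_done(): hands the job in; it is judged then, once.
The state is a dict: "time": time; "q": joint angles; "qd": joint speeds; "joint_efforts": joint torques, N m; "ee_pos": TCP position; "tcp_rot": TCP orientation; "wrist_force": force on the tool from outside, world axes, zero at the start; "torque": the same for the moment, N m; "opening": finger opening in m; "grasp_force": force on a finger pad.
Only numpy, scipy, OpenCV 4.12 (cv2) and the standard library are available. Lean on these libraries where they do the work, as an engineer would, in place of code of your own. Each camera call takes 0.05 s, during which the arm holds its last target. There are 200 camera calls.

## Working session

There is one attempt and no reset: what is moved stays moved. The work goes in short steps, Python scripts to look and compute and a tool call to move; the robot and the scene stay as the last step left them, time stands still between calls to the robot, and variables do not carry over. Pictures are saved under pics/ and viewed, at most 12 in all, crops included, and the job is handed in when it is done.

Besides the shell and the picture viewer there is one more tool, called as name(argument=value, ...), one argument or row to a line, values as JSON. carry_out: Moves the arm, as the interface text tells. Its arguments: {"type":"object","properties":{"linear":{"type":"array","items":{"type":"array","items":{"type":"number"}}},"rotation":{"type":"array","items":{"type":"array","items":{"type":"number"}}},"grip":{"type":"array","items":{"type":"number"}},"grip_force":{"type":"number"}},"required":["linear","rotation","grip"]}

```bash
mkdir -p pics; python3 - <<'E'
from workcell import bot
import cv2,numpy as np
print(bot.get_obs(), bot.tcp_to_tips)
for n in("top","scene"):
    cv2.imwrite(f"pics/{n}0.png",bot.camera(n)); m=bot.camera_model(n); print(n,m)
E
```

```text
{'time': 0.0, 'q': array([-7.41977989e+01,  5.01140413e+00,  1.00341247e+01,  9.50989284e+01,
        8.77065671e-04,  8.99996411e+01]), 'qd': array([-0.10918938,  0.10135462,  0.00396132,  0.04529117, -0.06921547,
       -0.06471528]), 'joint_efforts': array([ 5.95557849e-04, -5.20388925e+01,  4.64803112e+01,  1.62656681e-02,
       -1.86560783e-05,  2.60212076e-06]), 'ee_pos': array([ 0.14971981, -0.52900546,  0.23857719]), 'tcp_rot': array([-1.79923792e+02, -8.77542286e-04,  1.58025589e+01]), 'wrist_force': array([-0.99722239,  0.69029866,  0.54075752]), 'torque': array([ 0.00824604, -0.0419365 , -0.02589867]), 'grasp_force': 0.0, 'opening': 0.08545489469368539} 0.008
top {'fx': 461.6117964826366, 'fy': 461.6117964826366, 'cx': 321.4563353068802, 'cy': 235.7750220441724, 'camera_from_world': array([[-0.01897475, -0.99979411,  0.00718982, -0.04291081],
       [ 0.98386641, -0.017392  ,  0.17805733, -0.62345848],
       [-0.17789563,  0.01045242,  0.98399385, -0.85752274],
       [ 0.        ,  0.        ,  0.        ,  1.        ]])}
scene {'fx': 617.2194751117398, 'fy': 617.2194751117398, 'cx': 326.8288496404058, 'cy': 236.63586112393853, 'camera_from_world': array([[-0.71975757, -0.69410868, -0.01273538,  0.4022525 ],
       [ 0.5075541 , -0.53864816,  0.67249312, -0.37782911],
       [-0.4736432 ,  0.47756811,  0.7399938 , -0.76183173],
       [ 0.        ,  0.        ,  0.        ,  1.        ]])}
```

View pics/top0.png

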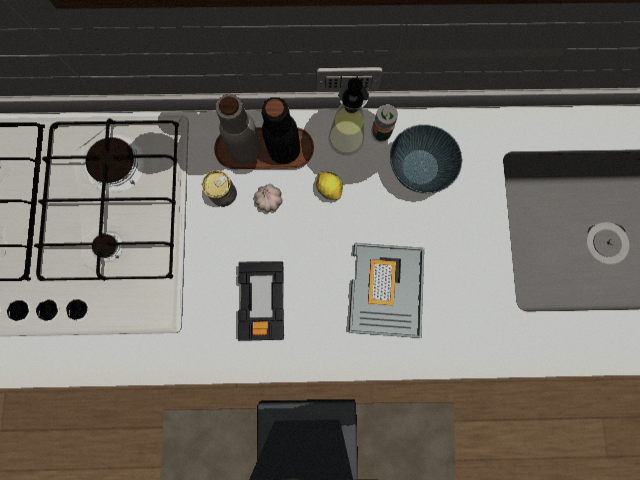

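View pics/scene0.png

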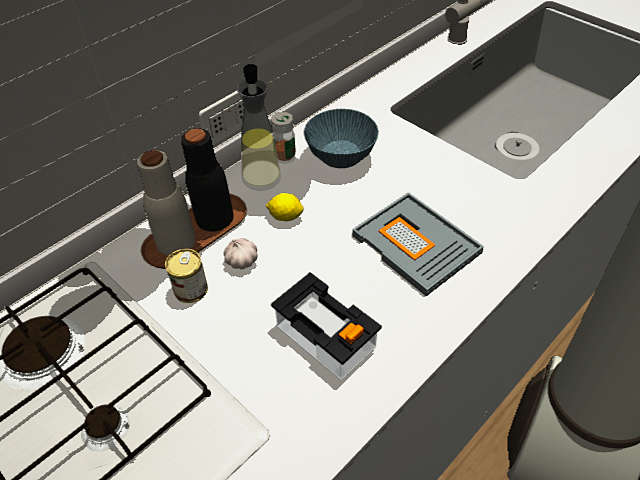

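Top view: tray outer corners are about (354,243), (423,247), (419,336) and (348,333), and the plate centre is about (382,282). The grater spans about (238,262) to (284,340), with its orange catch at (260,328). I'll get rough positions now, then look closer with the wrist camera.

```bash
cat > h.py <<'E'
from workcell import bot
import cv2,numpy as np
def ray(m,px):
    px=np.atleast_2d(px).astype(float); T=m["camera_from_world"]; R=T[:3,:3]
    d=np.c_[(px[:,0]-m["cx"])/m["fx"],-(px[:,1]-m["cy"])/m["fy"],-np.ones(len(px))]@R
    return -R.T@T[:3,3],d
def onz(m,px,z):
    c,d=ray(m,px); return c+d*((z-c[2])/d[:,2])[:,None]
def proj(m,P):
    T=m["camera_from_world"]; p=np.atleast_2d(P)@T[:3,:3].T+T[:3,3]
    return np.c_[m["cx"]+m["fx"]*p[:,0]/-p[:,2], m["cy"]-m["fy"]*p[:,1]/-p[:,2]]
E
python3 - <<'E'
from h import *
np.set_printoptions(precision=4,suppress=True)
m=bot.camera_model("top")
print("tray",onz(m,[(354,243),(423,247),(419,336),(348,333)],.018))
print("plate",onz(m,[(382,282)],.014))
print("grater",onz(m,[(239,262),(283,262),(284,340),(237,339)],.062))
w=bot.camera_model("wrist"); T=np.linalg.inv(w["camera_from_world"]); print(T,w["fx"],w["cx"],w["cy"])
E
```

```text
tray [[ 0.6132 -0.1214  0.018 ]
 [ 0.6023 -0.2632  0.018 ]
 [ 0.4236 -0.2448  0.018 ]
 [ 0.4321 -0.1038  0.018 ]]
plate [[ 0.5323 -0.1763  0.014 ]]
grater [[0.5725 0.107  0.062 ]
 [0.571  0.0215 0.062 ]
 [0.4228 0.0202 0.062 ]
 [0.4264 0.1089 0.062 ]]
[[ 0.2722  0.9095  0.3141  0.2317]
 [-0.9622  0.2575  0.0882 -0.5061]
 [-0.0007 -0.3263  0.9453  0.3726]
 [ 0.      0.      0.      1.    ]] 414.01818371548524 319.4148098138944 241.261196995132
```

carry_out(
  linear=[
    [0.72, 0.956, -0.081],
    [0.72, 0.956, -0.081],
    [0.72, 0.956, -0.081],
    [0.72, 0.956, -0.081],
    [0.72, 0.956, -0.081],
    [0.72, 0.956, -0.081],
    [0.72, 0.956, -0.081],
    [0.72, 0.956, -0.081],
    [0.72, 0.956, -0.081],
    [0.72, 0.956, -0.081],
    [0.72, 0.956, -0.081],
    [0.72, 0.956, -0.081],
  ],
  rotation=[
    [0, 0, -0.0823],
    [0, 0, -0.0823],
    [0, 0, -0.0823],
    [0, 0, -0.0823],
    [0, 0, -0.0823],
    [0, 0, -0.0823],
    [0, 0, -0.0823],
    [0, 0, -0.0823],
    [0, 0, -0.0823],
    [0, 0, -0.0823],
    [0, 0, -0.0823],
    [0, 0, -0.0823],
  ],
  grip=[-1, -1, -1, -1, -1, -1, -1, -1, -1, -1, -1, -1],
)

```text
time: 1.3
ee_pos: [0.3229, -0.2988, 0.2195]
tcp_rot: [-180.0, 0.0, 7.9]
wrist_force: [-0.1, -0.5, 0.2]
opening: 0.0854
grasp_force: 0.0
```

carry_out(
  linear=[
    [0.72, 0.956, -0.081],
    [0.72, 0.956, -0.081],
    [0.72, 0.956, -0.081],
    [0.72, 0.956, -0.081],
    [0.72, 0.956, -0.081],
    [0.72, 0.956, -0.081],
    [0.72, 0.956, -0.081],
    [0.72, 0.956, -0.081],
    [0.72, 0.956, -0.081],
    [0.72, 0.956, -0.081],
    [0.72, 0.956, -0.081],
    [0.72, 0.956, -0.081],
  ],
  rotation=[
    [0, 0, -0.0823],
    [0, 0, -0.0823],
    [0, 0, -0.0823],
    [0, 0, -0.0823],
    [0, 0, -0.0823],
    [0, 0, -0.0823],
    [0, 0, -0.0823],
    [0, 0, -0.0823],
    [0, 0, -0.0823],
    [0, 0, -0.0823],
    [0, 0, -0.0823],
    [0, 0, -0.0823],
  ],
  grip=[-0.8, -0.7, -0.6, -0.5, -0.45, -0.45, -0.45, -0.45, -0.45, -0.45, -0.45, -0.45],
)

```text
time: 2.5
ee_pos: [0.4957, -0.0694, 0.2]
tcp_rot: [-180.0, 0.0, -0.0]
wrist_force: [-0.6, -1.1, 0.3]
opening: 0.0615
grasp_force: 0.0
```

```bash
python3 - <<'E'
from h import *
np.set_printoptions(precision=4,suppress=True)
import pickle
m=bot.camera_model("wrist"); im=bot.camera("wrist"); cv2.imwrite("pics/w1.png",im); pickle.dump((m,im),open("w1.pkl","wb"))
o=bot.get_obs(); print(o["time"],o["ee_pos"],o["tcp_rot"],o["opening"],o["q"],bot.tcp_to_tips)
E
```

```text
2.55 [ 0.4972 -0.0674  0.1993] [-179.9313    0.0242    0.0045] 0.06194366479815406 [ -7.7591  -2.2483  -1.7259  90.5557   0.0648 172.2363] 0.008
```

View pics/w1.png

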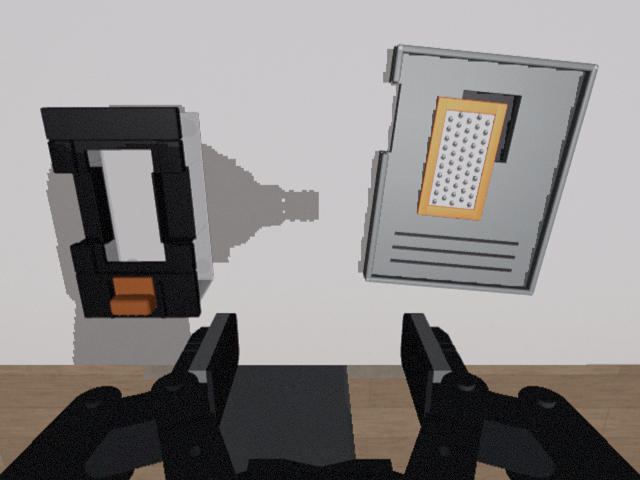

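The wrist view is clear. The tray's outer corners are about (398,45), (597,66), (531,294) and (366,281). The plate spans about (437,97) to (480,219), and the grater frame about (42,107) to (200,317) with its catch at (133,295). I'll rectify it for precise fits.

```bash
python3 - <<'E'
from h import *
import pickle
np.set_printoptions(precision=4,suppress=True)
m,im=pickle.load(open("w1.pkl","rb"))
S=2.4
def rect(x0,y0,z): # pixel (u,v): world x=x0-v/S mm, y=y0-u/S mm
    v,u=np.mgrid[0:500,0:400]; P=np.stack([x0-v/S/1000,y0-u/S/1000,np.full(u.shape,z)],-1).reshape(-1,3)
    q=proj(m,P).astype(np.float32).reshape(500,400,2)
    return cv2.remap(im,q[...,0],q[...,1],cv2.INTER_CUBIC)
A=rect(.605,.145,.062);B=rect(.625,-.1,.018);C=rect(.625,-.1,.014)
cv2.imwrite("pics/r1.png",np.hstack([A,B]))
hsv=cv2.cvtColor(C,cv2.COLOR_BGR2HSV); k=cv2.inRange(hsv,(8,120,120),(28,255,255))
c=max(cv2.findContours(k,0,1)[0],key=cv2.contourArea); r=cv2.minAreaRect(c)
print("plate",.625-r[0][1]/S/1000,-.1-r[0][0]/S/1000,np.array(r[1])/S,r[2])
E
```

```text
plate 0.5355330721537273 -0.1772285270690918 [51.8284 89.3011] 5.774326324462891
```

View pics/r1.png

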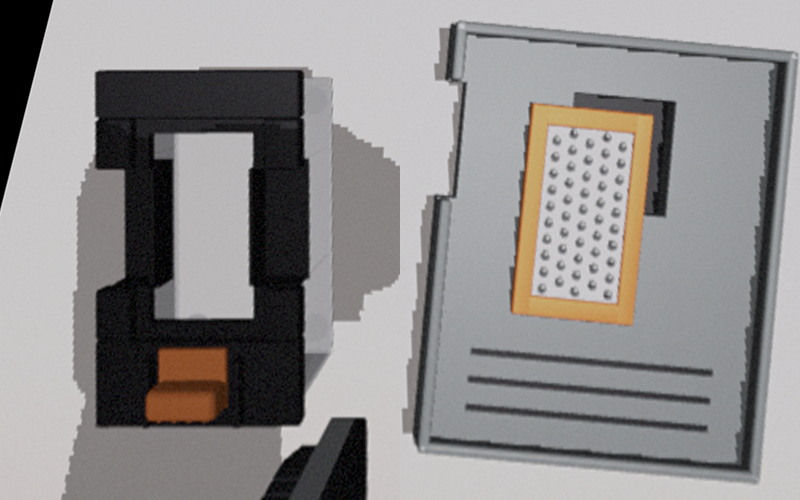

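carry_out(
  linear=[
    [0.18, 0, 0],
    [0.18, 0, 0],
    [0.18, 0, 0],
    [0.18, 0, 0],
    [0.18, 0, 0],
    [0.18, 0, 0],
    [0.18, 0, 0],
    [0.18, 0, 0],
    [0.18, 0, 0],
    [0.18, 0, 0],
    [0.18, 0, 0],
    [0.18, 0, 0],
  ],
  rotation=[
    [0, 0, 0.978],
    [0, 0, 0.978],
    [0, 0, 0.978],
    [0, 0, 0.978],
    [0, 0, 0.978],
    [0, 0, 0.978],
    [0, 0, 0.978],
    [0, 0, 0.978],
    [0, 0, 0.978],
    [0, 0, 0.978],
    [0, 0, 0.978],
    [0, 0, 0.978],
  ],
  grip=[-0.45, -0.45, -0.45, -0.45, -0.45, -0.45, -0.45, -0.45, -0.45, -0.45, -0.45, -0.45],
)

```text
time: 3.75
ee_pos: [0.5385, -0.0704, 0.2]
tcp_rot: [-180.0, -0.0, 94.2]
wrist_force: [-0.7, -0.4, -1.0]
opening: 0.0618
grasp_force: 0.0
```

carry_out(
  linear=[
    [0, 0, 0],
    [0, 0, 0],
    [0, 0, 0],
    [0, 0, 0],
    [0, 0, 0],
    [0, 0, 0],
    [0, 0, 0],
    [0, 0, 0],
    [0, 0, 0],
    [0, 0, 0],
    [0, 0, 0],
    [0, 0, 0],
  ],
  rotation=[
    [0, 0, 0.978],
    [0, 0, 0.978],
    [0, 0, 0.978],
    [0, 0, 0.978],
    [0, 0, 0.978],
    [0, 0, 0.978],
    [0, 0, 0.978],
    [0, 0, 0.978],
    [0, 0, 0.978],
    [0, 0, 0.978],
    [0, 0, 0.98],
    [0, 0, 0],
  ],
  grip=[-0.45, -0.45, -0.45, -0.45, -0.45, -0.45, -0.45, -0.45, -0.45, -0.45, -0.45, -0.45],
)

```text
time: 4.95
ee_pos: [0.5384, -0.0704, 0.2001]
tcp_rot: [180.0, -0.0, -179.9]
wrist_force: [-0.9, 0.2, 0.2]
opening: 0.0622
grasp_force: 0.0
```

```bash
cat >> h.py <<'E'
S=2.4
def rect(m,im,x0,y0,z,h=500,w=400,S=2.4): # pixel (u,v): world x=x0-v/S mm, y=y0-u/S mm
    v,u=np.mgrid[0:h,0:w]; P=np.stack([x0-v/S/1000,y0-u/S/1000,np.full(u.shape,z)],-1).reshape(-1,3)
    q=proj(m,P).astype(np.float32).reshape(h,w,2)
    return cv2.remap(im,q[...,0],q[...,1],cv2.INTER_CUBIC)
E
python3 - <<'E'
from h import *
import pickle
np.set_printoptions(precision=4,suppress=True)
m=bot.camera_model("wrist"); im=bot.camera("wrist"); pickle.dump((m,im),open("w2.pkl","wb"))
o=bot.get_obs(); print(o["time"],o["ee_pos"],o["tcp_rot"],o["q"])
cv2.imwrite("pics/r2.png",np.hstack([rect(m,im,.605,.145,.062),rect(m,im,.625,-.1,.018)]))
C=rect(m,im,.625,-.1,.014)
hsv=cv2.cvtColor(C,cv2.COLOR_BGR2HSV); k=cv2.inRange(hsv,(8,120,120),(28,255,255))
c=max(cv2.findContours(k,0,1)[0],key=cv2.contourArea); r=cv2.minAreaRect(c)
print("plate",.625-r[0][1]/S/1000,-.1-r[0][0]/S/1000,np.array(r[1])/S,r[2])
E
```

```text
5.0 [ 0.5384 -0.0704  0.2001] [179.9967  -0.0317 179.8011] [-7.4492  3.3946  4.0521 90.6894 -0.0007 -7.2502]
plate 0.5348088836669922 -0.17730395634969076 [51.8288 89.8149] 5.782392501831055
```

View pics/r2.png

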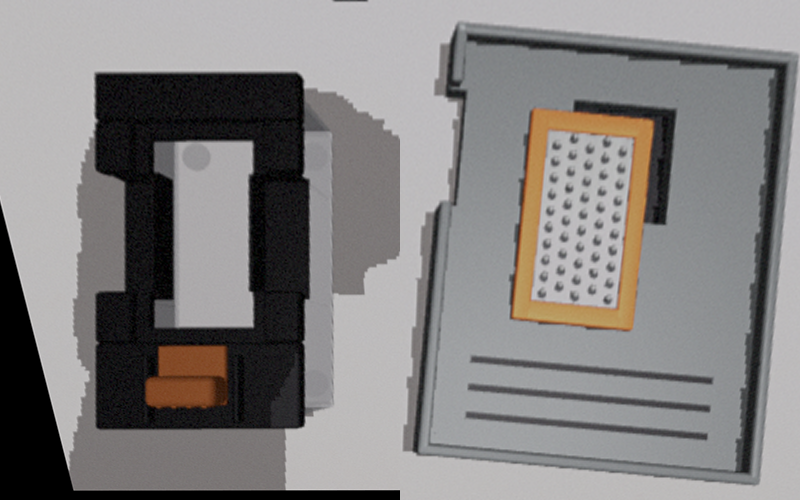

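Both views agree. The tray centre is about (0.520,-0.1865) with yaw about -5.3°, the plate about (0.535,-0.177) with yaw about -5.6°, and the grater centre about (0.501,0.0617) with yaw about 0. Next I move above the plate and down beside its long edges.

carry_out(
  linear=[
    [-0.03, -0.89, 0],
    [-0.03, -0.89, 0],
    [-0.03, -0.89, -0.2],
    [-0.03, -0.89, -0.6],
    [-0.03, -0.89, -0.8],
    [-0.02, -0.9, -0.9],
    [0, 0, -1],
    [0, 0, -1],
    [0, 0, -1],
    [0, 0, -1],
    [0, 0, -1],
    [0, 0, -0.9],
  ],
  rotation=[
    [0, 0, -0.108],
    [0, 0, -0.108],
    [0, 0, -0.108],
    [0, 0, -0.108],
    [0, 0, -0.108],
    [0, 0, -0.11],
    [0, 0, 0],
    [0, 0, 0],
    [0, 0, 0],
    [0, 0, 0],
    [0, 0, 0],
    [0, 0, 0],
  ],
  grip=[-0.45, -0.45, -0.45, -0.45, -0.45, -0.45, -0.45, -0.45, -0.45, -0.45, -0.45, -0.45],
)

```text
time: 6.2
ee_pos: [0.5348, -0.1773, 0.0312]
tcp_rot: [180.0, -0.0, 174.5]
wrist_force: [0.3, -0.6, 0.4]
opening: 0.0621
grasp_force: 0.0
```

```bash
python3 - <<'E'
from h import *
o=bot.get_obs(); print(o["time"],o["ee_pos"],o["tcp_rot"],o["wrist_force"],o["opening"],bot.tcp_to_tips)
cv2.imwrite("pics/w3.png",bot.camera("wrist"))
E
```

```text
6.2 [ 0.53477526 -0.17728991  0.0311932 ] [ 1.79991233e+02 -4.30302539e-02  1.74505397e+02] [ 0.3272898  -0.58802694  0.38891638] 0.0620791919371796 0.008
```

View pics/w3.png

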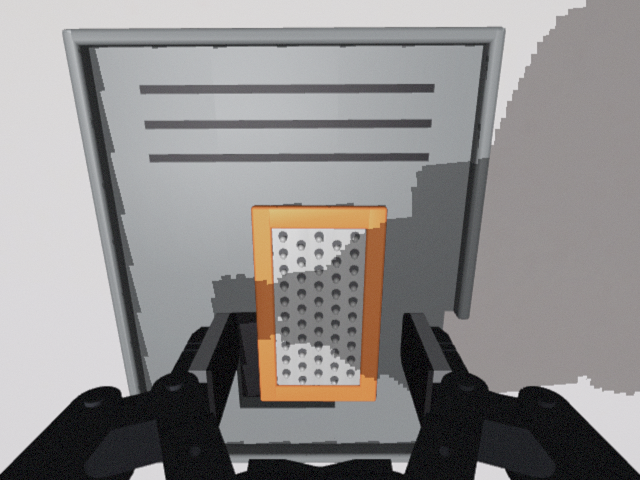

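The plate (250–386, 205–402) is centred between the pads, and the tray edges are square to the gripper. I'm descending to the floor.

carry_out(
  linear=[
    [0, 0, -0.2],
    [0, 0, -0.15],
    [0, 0, -0.1],
    [0, 0, 0],
  ],
  rotation=[
    [0, 0, 0],
    [0, 0, 0],
    [0, 0, 0],
    [0, 0, 0],
  ],
  grip=[-0.45, -0.45, -0.45, -0.45],
)

```text
time: 6.65
ee_pos: [0.5355, -0.1774, 0.0239]
tcp_rot: [-180.0, 0.0, 174.7]
wrist_force: [-0.7, 0.0, -0.9]
opening: 0.0619
grasp_force: 0.0
```

carry_out(
  linear=[
    [0, 0, -0.1],
    [0, 0, 0],
  ],
  rotation=[
    [0, 0, 0],
    [0, 0, 0],
  ],
  grip=[-0.45, -0.45],
)

```text
time: 6.85
ee_pos: [0.5353, -0.1773, 0.0215]
tcp_rot: [-180.0, 0.0, 174.8]
wrist_force: [-0.2, 0.3, 0.7]
opening: 0.0619
grasp_force: 0.0
```

carry_out(
  linear=[
    [0, 0, -0.1],
    [0, 0, 0],
  ],
  rotation=[
    [0, 0, 0],
    [0, 0, 0],
  ],
  grip=[-0.45, -0.45],
)

```text
time: 7.05
ee_pos: [0.5351, -0.1773, 0.0192]
tcp_rot: [180.0, -0.0, 174.8]
wrist_force: [-0.3, -0.5, -0.8]
opening: 0.0622
grasp_force: 0.0
```

carry_out(
  linear=[
    [0, 0, -0.06],
    [0, 0, 0],
  ],
  rotation=[
    [0, 0, 0],
    [0, 0, 0],
  ],
  grip=[-0.45, -0.45],
)

```text
time: 7.25
ee_pos: [0.5351, -0.1773, 0.018]
tcp_rot: [180.0, -0.0, 174.8]
wrist_force: [0.5, -0.6, 0.1]
opening: 0.062
grasp_force: 0.0
```

carry_out(
  linear=[
    [0, 0, -0.06],
    [0, 0, 0],
  ],
  rotation=[
    [0, 0, 0],
    [0, 0, 0],
  ],
  grip=[-0.45, -0.45],
)

```text
time: 7.45
ee_pos: [0.5351, -0.1773, 0.0168]
tcp_rot: [180.0, -0.0, 174.8]
wrist_force: [-0.4, 0.5, -0.0]
opening: 0.062
grasp_force: 0.0
```

carry_out(
  linear=[
    [0, 0, -0.06],
    [0, 0, 0],
  ],
  rotation=[
    [0, 0, 0],
    [0, 0, 0],
  ],
  grip=[-0.45, -0.45],
)

```text
time: 7.65
ee_pos: [0.5351, -0.1773, 0.0156]
tcp_rot: [180.0, -0.0, 174.8]
wrist_force: [-0.4, -0.2, 0.1]
opening: 0.0621
grasp_force: 0.0
```

carry_out(
  linear=[
    [0, 0, -0.06],
    [0, 0, 0],
  ],
  rotation=[
    [0, 0, 0],
    [0, 0, 0],
  ],
  grip=[-0.45, -0.45],
)

```text
time: 7.85
ee_pos: [0.5351, -0.1773, 0.0144]
tcp_rot: [180.0, -0.0, 174.8]
wrist_force: [-0.2, 0.1, 0.5]
opening: 0.0619
grasp_force: 0.0
```

carry_out(
  linear=[
    [0, 0, -0.06],
    [0, 0, 0],
  ],
  rotation=[
    [0, 0, 0],
    [0, 0, 0],
  ],
  grip=[-0.45, -0.45],
)

```text
time: 8.05
ee_pos: [0.5351, -0.1773, 0.0132]
tcp_rot: [180.0, -0.0, 174.8]
wrist_force: [-0.6, -0.5, -0.4]
opening: 0.0619
grasp_force: 0.0
```

carry_out(
  linear=[
    [0, 0, -0.06],
    [0, 0, 0],
  ],
  rotation=[
    [0, 0, 0],
    [0, 0, 0],
  ],
  grip=[-0.45, -0.45],
)

```text
time: 8.25
ee_pos: [0.5353, -0.1774, 0.0125]
tcp_rot: [-180.0, 0.0, 174.8]
wrist_force: [-1.1, 1.2, 4.0]
opening: 0.0618
grasp_force: 1.7
```

Floor contact comes at TCP z of about 0.0126. I'm raising about 4 mm to allow for the finger swing, then closing gently.

carry_out(
  linear=[
    [0, 0, 0.2],
    [0, 0, 0],
    [0, 0, 0],
    [0, 0, 0],
    [0, 0, 0],
    [0, 0, 0],
    [0, 0, 0],
  ],
  rotation=[
    [0, 0, 0],
    [0, 0, 0],
    [0, 0, 0],
    [0, 0, 0],
    [0, 0, 0],
    [0, 0, 0],
    [0, 0, 0],
  ],
  grip=[-0.45, -0.35, -0.25, -0.15, -0.1, -0.1, -0.1],
  grip_force=20,
)

```text
time: 8.95
ee_pos: [0.5353, -0.1774, 0.0164]
tcp_rot: [-180.0, 0.0, 174.8]
wrist_force: [-0.5, -0.7, 4.8]
opening: 0.0512
grasp_force: 20.6
```

carry_out(
  linear=[
    [0.1, -0.009, 0],
    [0.199, -0.0185, 0],
    [0.199, -0.0185, 0],
    [0.199, -0.0185, 0],
    [0.199, -0.0185, 0],
    [0.199, -0.0185, 0],
    [0.1, -0.009, 0],
    [0, 0, 0],
  ],
  rotation=[
    [0, 0, 0],
    [0, 0, 0],
    [0, 0, 0],
    [0, 0, 0],
    [0, 0, 0],
    [0, 0, 0],
    [0, 0, 0],
    [0, 0, 0],
  ],
  grip=[-0.1, -0.1, -0.1, -0.1, -0.1, -0.1, -0.1, -0.1],
)

```text
time: 9.75
ee_pos: [0.5592, -0.1796, 0.0164]
tcp_rot: [-180.0, -0.0, 174.8]
wrist_force: [-2.2, 0.4, 5.6]
opening: 0.0508
grasp_force: 20.7
```

carry_out(
  linear=[
    [0.05, -0.005, 0],
    [0.05, -0.005, 0],
    [0, 0, 0],
  ],
  rotation=[
    [0, 0, 0],
    [0, 0, 0],
    [0, 0, 0],
  ],
  grip=[-0.1, -0.1, -0.1],
)

```text
time: 10.05
ee_pos: [0.5609, -0.1798, 0.0164]
tcp_rot: [-180.0, -0.0, 174.8]
wrist_force: [-3.3, 0.1, 7.0]
opening: 0.0507
grasp_force: 20.8
```

carry_out(
  linear=[
    [0.05, -0.005, 0],
    [0.05, -0.005, 0],
    [0, 0, 0],
  ],
  rotation=[
    [0, 0, 0],
    [0, 0, 0],
    [0, 0, 0],
  ],
  grip=[-0.1, -0.1, -0.1],
)

```text
time: 10.35
ee_pos: [0.5618, -0.1799, 0.0163]
tcp_rot: [-180.0, -0.2, 174.8]
wrist_force: [-9.2, 0.8, 9.1]
opening: 0.0509
grasp_force: 21.2
```

carry_out(
  linear=[
    [0.05, -0.005, 0],
    [0, 0, 0],
  ],
  rotation=[
    [0, 0, 0],
    [0, 0, 0],
  ],
  grip=[-0.1, -0.1],
)

```text
time: 10.55
ee_pos: [0.5619, -0.1799, 0.0163]
tcp_rot: [-180.0, -0.3, 174.7]
wrist_force: [-13.3, 0.5, 13.4]
opening: 0.0511
grasp_force: 21.5
```

The far rim has been reached (-13 N). I'm easing off slightly and sliding left along the rim.

carry_out(
  linear=[
    [-0.04, 0.05, 0.01],
    [0.018, 0.199, 0],
    [0.018, 0.199, 0],
    [0.018, 0.199, 0],
    [0.018, 0.199, 0],
    [0.018, 0.199, 0],
    [0.012, 0.13, 0],
    [0, 0, 0],
  ],
  rotation=[
    [0, 0, 0],
    [0, 0, 0],
    [0, 0, 0],
    [0, 0, 0],
    [0, 0, 0],
    [0, 0, 0],
    [0, 0, 0],
    [0, 0, 0],
  ],
  grip=[-0.1, -0.1, -0.1, -0.1, -0.1, -0.1, -0.1, -0.1],
)

```text
time: 11.35
ee_pos: [0.5639, -0.1576, 0.0164]
tcp_rot: [-179.9, -0.2, 174.7]
wrist_force: [-7.8, -5.4, 8.0]
opening: 0.0506
grasp_force: 20.9
```

carry_out(
  linear=[
    [0.004, 0.08, 0],
    [0.004, 0.05, 0],
    [0, 0, 0],
  ],
  rotation=[
    [0, 0, 0],
    [0, 0, 0],
    [0, 0, 0],
  ],
  grip=[-0.1, -0.1, -0.1],
)

```text
time: 11.65
ee_pos: [0.5641, -0.1552, 0.0164]
tcp_rot: [-179.8, -0.1, 174.7]
wrist_force: [-9.1, -6.6, 7.5]
opening: 0.0506
grasp_force: 20.9
```

carry_out(
  linear=[
    [0.004, 0.06, 0],
    [0.004, 0.06, 0],
    [0.004, 0.05, 0],
    [0, 0, 0],
  ],
  rotation=[
    [0, 0, 0],
    [0, 0, 0],
    [0, 0, 0],
    [0, 0, 0],
  ],
  grip=[-0.1, -0.1, -0.1, -0.1],
)

```text
time: 12.05
ee_pos: [0.5644, -0.1518, 0.0164]
tcp_rot: [-179.8, -0.1, 174.7]
wrist_force: [-7.7, -6.1, 7.5]
opening: 0.0506
grasp_force: 20.9
```

carry_out(
  linear=[
    [0.004, 0.05, 0],
    [0.004, 0.05, 0],
    [0, 0, 0],
  ],
  rotation=[
    [0, 0, 0],
    [0, 0, 0],
    [0, 0, 0],
  ],
  grip=[-0.1, -0.1, -0.1],
)

```text
time: 12.35
ee_pos: [0.5646, -0.1501, 0.0164]
tcp_rot: [-179.8, -0.1, 174.7]
wrist_force: [-9.3, -7.9, 6.6]
opening: 0.0508
grasp_force: 20.9
```

carry_out(
  linear=[
    [0.004, 0.04, 0],
    [0.004, 0.04, 0],
    [0, 0, 0],
  ],
  rotation=[
    [0, 0, 0],
    [0, 0, 0],
    [0, 0, 0],
  ],
  grip=[-0.1, -0.1, -0.1],
)

```text
time: 12.65
ee_pos: [0.5647, -0.1498, 0.0164]
tcp_rot: [-179.7, -0.1, 174.6]
wrist_force: [-7.7, -15.0, 5.4]
opening: 0.0508
grasp_force: 20.7
```

carry_out(
  linear=[
    [0, 0.04, 0],
    [0, 0, 0],
    [0, 0, 0],
  ],
  rotation=[
    [0, 0, 0],
    [0, 0, 0],
    [0, 0, 0],
  ],
  grip=[-0.1, -0.1, -0.1],
)

```text
time: 12.95
ee_pos: [0.5648, -0.1497, 0.0164]
tcp_rot: [-179.6, -0.1, 174.6]
wrist_force: [-8.3, -18.2, 4.6]
opening: 0.0508
grasp_force: 20.6
```

```bash
python3 - <<'E'
from h import *
o=bot.get_obs(); print(o["time"],o["ee_pos"],o["tcp_rot"],o["wrist_force"],o["opening"])
cv2.imwrite("pics/w4.png",bot.camera("wrist"))
E
```

```text
12.95 [ 0.5647519  -0.14969699  0.01644193] [-1.79592883e+02 -1.09579506e-01  1.74605049e+02] [ -8.28551457 -18.2495074    4.63787559] 0.05080000172526364
```

View pics/w4.png

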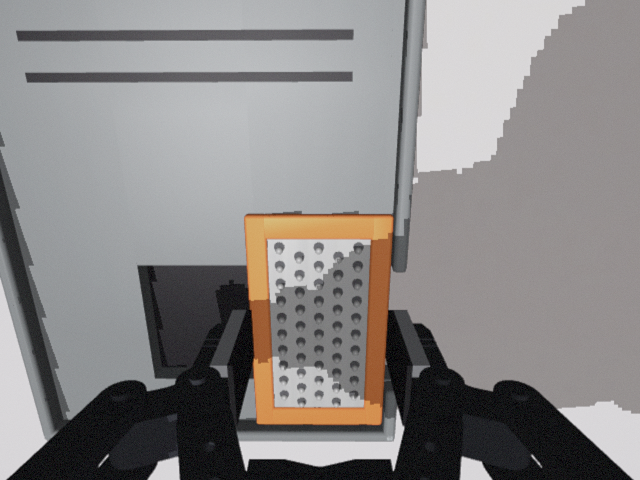

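The plate is home: its edge is at the left rim near (395,260) and at the far rim near row 430. The TCP of (0.5648,-0.1497) matches the prediction of (0.5648,-0.1495). I'll open, go deeper into the wells and regrip.

carry_out(
  linear=[
    [-0.01, -0.025, 0],
    [0, 0, 0],
    [0, 0, 0],
    [0, 0, 0],
    [0, 0, -0.15],
    [0, 0, -0.1],
    [0, 0, 0],
  ],
  rotation=[
    [0, 0, 0],
    [0, 0, 0],
    [0, 0, 0],
    [0, 0, 0],
    [0, 0, 0],
    [0, 0, 0],
    [0, 0, 0],
  ],
  grip=[-0.1, -0.4, -0.4, -0.4, -0.4, -0.4, -0.4],
)

```text
time: 13.7
ee_pos: [0.5656, -0.1464, 0.0108]
tcp_rot: [180.0, -0.0, 174.8]
wrist_force: [0.6, 0.9, -0.4]
opening: 0.0599
grasp_force: 0.0
```

carry_out(
  linear=[
    [0, 0, 0],
    [0, 0, 0],
    [0, 0, 0],
    [0, 0, 0],
    [0, 0, 0],
    [0, 0, 0],
  ],
  rotation=[
    [0, 0, 0],
    [0, 0, 0],
    [0, 0, 0],
    [0, 0, 0],
    [0, 0, 0],
    [0, 0, 0],
  ],
  grip=[-0.35, -0.3, -0.2, -0.1, -0.1, -0.1],
  grip_force=25,
)

```text
time: 14.3
ee_pos: [0.5655, -0.1499, 0.0124]
tcp_rot: [-179.6, 0.0, 174.6]
wrist_force: [-5.9, -16.0, 4.7]
opening: 0.0507
grasp_force: 25.2
```

carry_out(
  linear=[
    [0, -0.08, 0.04],
    [0, -0.085, 0.04],
    [0, 0, 0],
    [0, 0, 0],
  ],
  rotation=[
    [0, 0, 0],
    [0, 0, 0],
    [0, 0, 0],
    [0, 0, 0],
  ],
  grip=[-0.1, -0.1, -0.1, -0.1],
)

```text
time: 14.7
ee_pos: [0.5654, -0.1502, 0.0128]
tcp_rot: [-180.0, -0.1, 174.7]
wrist_force: [-3.7, -2.8, -1.1]
opening: 0.051
grasp_force: 26.3
```

carry_out(
  linear=[
    [0, 0, 0.1],
    [0, 0, 0.1],
    [0, 0, 0.2],
    [0, 0, 0.4],
    [0, 0, 0.7],
    [0, 0, 1],
    [0, 0, 1],
    [0, 0, 1],
    [0, 0, 0.5],
    [0, 0, 0],
  ],
  rotation=[
    [0, 0, 0],
    [0, 0, 0],
    [0, 0, 0],
    [0, 0, 0],
    [0, 0, 0],
    [0, 0, 0],
    [0, 0, 0],
    [0, 0, 0],
    [0, 0, 0],
    [0, 0, 0],
  ],
  grip=[-0.1, -0.1, -0.1, -0.1, -0.1, -0.1, -0.1, -0.1, -0.1, -0.1],
)

```text
time: 15.7
ee_pos: [0.5669, -0.15, 0.1154]
tcp_rot: [-180.0, 0.2, 174.8]
wrist_force: [-0.2, -0.8, -0.7]
opening: 0.0509
grasp_force: 27.0
```

carry_out(
  linear=[
    [-0.2375, 0.882, 0],
    [-0.2375, 0.882, 0],
    [-0.2375, 0.882, 0],
    [-0.2375, 0.882, 0],
    [-0.2375, 0.882, 0],
    [-0.2375, 0.882, 0],
    [-0.2375, 0.882, 0],
    [-0.2375, 0.882, 0],
    [-0.2375, 0.882, 0],
    [-0.2375, 0.882, 0],
    [-0.2375, 0.882, 0],
    [-0.2375, 0.882, 0],
  ],
  rotation=[
    [0, 0, 0.055],
    [0, 0, 0.055],
    [0, 0, 0.055],
    [0, 0, 0.055],
    [0, 0, 0.055],
    [0, 0, 0.055],
    [0, 0, 0.055],
    [0, 0, 0.055],
    [0, 0, 0.055],
    [0, 0, 0.055],
    [0, 0, 0.055],
    [0, 0, 0.055],
  ],
  grip=[-0.1, -0.1, -0.1, -0.1, -0.1, -0.1, -0.1, -0.1, -0.1, -0.1, -0.1, -0.1],
)

```text
time: 16.9
ee_pos: [0.5079, 0.0635, 0.1128]
tcp_rot: [180.0, -0.0, -179.9]
wrist_force: [0.0, -1.0, -0.8]
opening: 0.051
grasp_force: 27.0
```

carry_out(
  linear=[
    [0, 0, -0.6],
    [0, 0, -0.6],
    [0, 0, -0.4],
    [0, 0, 0],
    [0, 0, 0],
    [0, 0, 0],
  ],
  rotation=[
    [0, 0, 0],
    [0, 0, 0],
    [0, 0, 0],
    [0, 0, 0],
    [0, 0, 0],
    [0, 0, 0],
  ],
  grip=[-0.1, -0.1, -0.1, -0.1, -0.1, -0.1],
)

```text
time: 17.5
ee_pos: [0.5091, 0.0614, 0.0813]
tcp_rot: [180.0, 0.0, -180.0]
wrist_force: [-0.6, -0.2, -0.3]
opening: 0.0509
grasp_force: 27.0
```

```bash
python3 - <<'E'
from h import *
import pickle
np.set_printoptions(precision=4,suppress=True)
m=bot.camera_model("wrist"); im=bot.camera("wrist"); pickle.dump((m,im),open("w5.pkl","wb"))
o=bot.get_obs(); print(o["time"],o["ee_pos"],o["tcp_rot"],o["wrist_force"],o["opening"])
z=o["ee_pos"][2]+.001
# left: frame-top plane 0.062 ; right: plate-top plane, same window
kw=dict(h=600,w=400,S=4)
cv2.imwrite("pics/r5.png",np.hstack([rect(m,im,.565,.112,.062,**kw),rect(m,im,.565,.112,z,**kw)]))
E
```

```text
17.55 [0.5092 0.0615 0.0814] [ 179.9955    0.0391 -179.9856] [ 0.2032  0.6631 -0.732 ] 0.050875680393592
```

View pics/r5.png

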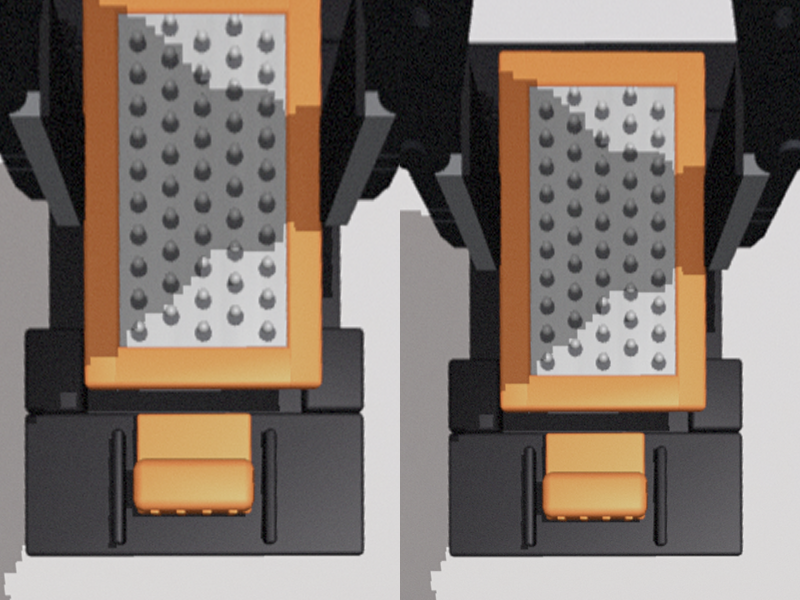

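The view is centred over the grater. Its centreline, from the guides at 118/269 and the frame at 26/363, gives y of about 0.0633. The pocket's near edge at row 411 gives a pocket centre x of about 0.5088. The plate sits at about (0.5073,0.0614), so I shift +1.2 mm in x and +1.8 mm in y, then lower.

carry_out(
  linear=[
    [0.06, 0.09, 0],
    [0, 0, -0.3],
    [0, 0, -0.3],
    [0, 0, -0.2],
    [0, 0, -0.05],
    [0, 0, 0],
    [0, 0, 0],
  ],
  rotation=[
    [0, 0, 0],
    [0, 0, 0],
    [0, 0, 0],
    [0, 0, 0],
    [0, 0, 0],
    [0, 0, 0],
    [0, 0, 0],
  ],
  grip=[-0.1, -0.1, -0.1, -0.1, -0.1, -0.1, -0.1],
)

```text
time: 18.25
ee_pos: [0.5101, 0.0636, 0.0641]
tcp_rot: [180.0, 0.0, -180.0]
wrist_force: [0.1, 1.4, -1.5]
opening: 0.0507
grasp_force: 27.0
```

carry_out(
  linear=[
    [0, 0, -0.05],
    [0, 0, 0],
  ],
  rotation=[
    [0, 0, 0],
    [0, 0, 0],
  ],
  grip=[-0.1, -0.1],
)

```text
time: 18.45
ee_pos: [0.5101, 0.0635, 0.063]
tcp_rot: [180.0, 0.0, -180.0]
wrist_force: [-0.3, 0.4, -0.5]
opening: 0.0507
grasp_force: 27.0
```

carry_out(
  linear=[
    [0, 0, -0.05],
    [0, 0, 0],
  ],
  rotation=[
    [0, 0, 0],
    [0, 0, 0],
  ],
  grip=[-0.1, -0.1],
)

```text
time: 18.65
ee_pos: [0.51, 0.0635, 0.0619]
tcp_rot: [-180.0, -0.0, -180.0]
wrist_force: [-0.7, 0.8, -1.7]
opening: 0.0506
grasp_force: 27.0
```

carry_out(
  linear=[
    [0, 0, -0.05],
    [0, 0, 0],
  ],
  rotation=[
    [0, 0, 0],
    [0, 0, 0],
  ],
  grip=[-0.1, -0.1],
)

```text
time: 18.85
ee_pos: [0.51, 0.0635, 0.0609]
tcp_rot: [-180.0, -0.0, -180.0]
wrist_force: [0.6, -1.1, -0.6]
opening: 0.0507
grasp_force: 27.0
```

carry_out(
  linear=[
    [0, 0, -0.04],
    [0, 0, 0],
  ],
  rotation=[
    [0, 0, 0],
    [0, 0, 0],
  ],
  grip=[-0.1, -0.1],
)

```text
time: 19.05
ee_pos: [0.5101, 0.0635, 0.0605]
tcp_rot: [-180.0, 0.0, -180.0]
wrist_force: [-1.7, 0.0, 2.8]
opening: 0.0509
grasp_force: 27.3
```

Contact comes at the expected pocket-floor depth. I'm opening, rising and looking.

carry_out(
  linear=[
    [0, 0, 0],
    [0, 0, 0],
    [0, 0, 0],
    [0, 0, 0],
    [0, 0, 0.3],
    [0, 0, 0.7],
    [0, 0, 1],
    [0, 0, 1],
    [0, 0, 0.5],
    [0, 0, 0],
    [0, 0, 0],
  ],
  rotation=[
    [0, 0, 0],
    [0, 0, 0],
    [0, 0, 0],
    [0, 0, 0],
    [0, 0, 0],
    [0, 0, 0],
    [0, 0, 0],
    [0, 0, 0],
    [0, 0, 0],
    [0, 0, 0],
    [0, 0, 0],
  ],
  grip=[-0.25, -0.4, -0.45, -0.45, -0.45, -0.45, -0.45, -0.45, -0.45, -0.45, -0.45],
)

```text
time: 20.15
ee_pos: [0.51, 0.0635, 0.13]
tcp_rot: [-180.0, -0.0, -179.9]
wrist_force: [-0.4, -0.3, -0.5]
opening: 0.0617
grasp_force: 0.0
```

```bash
python3 - <<'E'
from h import *
import pickle
np.set_printoptions(precision=4,suppress=True)
m=bot.camera_model("wrist"); im=bot.camera("wrist"); pickle.dump((m,im),open("w6.pkl","wb"))
o=bot.get_obs(); print(o["time"],o["ee_pos"],o["tcp_rot"],o["wrist_force"],o["opening"])
cv2.imwrite("pics/r6.png",rect(m,im,.58,.128,.062,h=600,w=480,S=3.7))
E
```

```text
20.2 [0.5097 0.0635 0.1294] [-179.9912   -0.058  -179.9545] [-0.9294 -0.0943 -0.0647] 0.06175515003799494
```

View pics/r6.png

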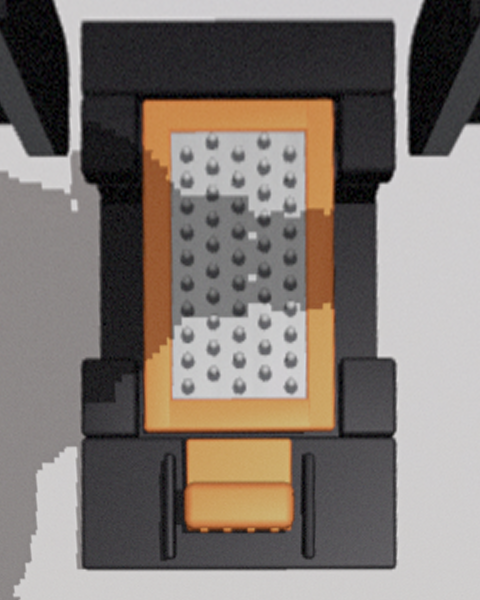

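The plate lies flush in the pocket: orange frame rows 99–431 against the pocket's 95–437, centred at column 238. The near face of the catch block is at about row 530, so x is about 0.437 and y about 0.0634. I'm closing the fingers and moving in front of the catch.

carry_out(
  linear=[
    [-0.83, 0, 0],
    [-0.83, 0, 0],
    [-0.83, 0, 0],
    [-0.83, 0, 0],
    [-0.83, 0, 0],
    [-0.83, 0, 0],
    [0, 0, -0.6],
    [0, 0, -0.8],
    [0, 0, -0.8],
    [0, 0, -0.4],
    [0, 0, 0],
  ],
  rotation=[
    [0, 0, 0],
    [0, 0, 0],
    [0, 0, 0],
    [0, 0, 0],
    [0, 0, 0],
    [0, 0, 0],
    [0, 0, 0],
    [0, 0, 0],
    [0, 0, 0],
    [0, 0, 0],
    [0, 0, 0],
  ],
  grip=[0, 0.5, 1, 1, 1, 1, 1, 1, 1, 1, 1],
)

```text
time: 21.3
ee_pos: [0.4098, 0.0634, 0.0763]
tcp_rot: [-180.0, -0.2, -180.0]
wrist_force: [0.6, -0.3, -0.1]
opening: 0.0005
grasp_force: 0.0
```

carry_out(
  linear=[
    [0.2, 0, 0],
    [0.2, 0, 0],
    [0.2, 0, 0],
    [0.2, 0, 0],
    [0, 0, 0],
  ],
  rotation=[
    [0, 0, 0],
    [0, 0, 0],
    [0, 0, 0],
    [0, 0, 0],
    [0, 0, 0],
  ],
  grip=[1, 1, 1, 1, 1],
)

```text
time: 21.8
ee_pos: [0.427, 0.0635, 0.0784]
tcp_rot: [180.0, 0.0, -180.0]
wrist_force: [0.3, -0.6, -0.3]
opening: 0.0003
grasp_force: 0.0
```

carry_out(
  linear=[
    [0.15, 0, 0],
    [0.15, 0, 0],
    [0.1, 0, 0],
    [0, 0, 0],
  ],
  rotation=[
    [0, 0, 0],
    [0, 0, 0],
    [0, 0, 0],
    [0, 0, 0],
  ],
  grip=[1, 1, 1, 1],
)

```text
time: 22.2
ee_pos: [0.4347, 0.0635, 0.0782]
tcp_rot: [-180.0, 0.0, -180.0]
wrist_force: [1.1, -0.0, -0.9]
opening: 0.0002
grasp_force: 0.0
```

carry_out(
  linear=[
    [0.1, 0, 0],
    [0.1, 0, 0],
    [0, 0, 0],
  ],
  rotation=[
    [0, 0, 0],
    [0, 0, 0],
    [0, 0, 0],
  ],
  grip=[1, 1, 1],
)

```text
time: 22.5
ee_pos: [0.4356, 0.0635, 0.0781]
tcp_rot: [180.0, -0.4, -179.9]
wrist_force: [-18.5, -0.5, 11.8]
opening: 0.0005
grasp_force: 9.1
```

carry_out(
  linear=[
    [0.1, 0, 0],
    [0, 0, 0],
  ],
  rotation=[
    [0, 0, 0],
    [0, 0, 0],
  ],
  grip=[1, 1],
)

```text
time: 22.7
ee_pos: [0.4359, 0.0635, 0.078]
tcp_rot: [180.0, -0.6, -179.9]
wrist_force: [-28.4, -0.7, 18.5]
opening: 0.0004
grasp_force: 14.1
```

carry_out(
  linear=[
    [0.1, 0, 0],
    [0, 0, 0],
  ],
  rotation=[
    [0, 0, 0],
    [0, 0, 0],
  ],
  grip=[1, 1],
)

```text
time: 22.9
ee_pos: [0.4361, 0.0635, 0.0779]
tcp_rot: [180.0, -0.8, -179.9]
wrist_force: [-38.1, 0.8, 26.0]
opening: 0.0001
grasp_force: 19.2
```

A firm stop has been reached. I'm backing off and rising to check the catch.

carry_out(
  linear=[
    [-0.4, 0, 0],
    [-0.6, 0, 0],
    [0, 0, 0.8],
    [0, 0, 1],
    [0.5, 0, 1],
    [1, 0, 0],
    [1, 0, 0],
    [0, 0, 0],
    [0, 0, 0],
  ],
  rotation=[
    [0, 0, 0],
    [0, 0, 0],
    [0, 0, 0],
    [0, 0, 0],
    [0, 0, 0],
    [0, 0, 0],
    [0, 0, 0],
    [0, 0, 0],
    [0, 0, 0],
  ],
  grip=[1, 1, 1, 1, 1, 1, 1, 1, 1],
)

```text
time: 23.8
ee_pos: [0.4721, 0.0635, 0.134]
tcp_rot: [-180.0, -0.0, -180.0]
wrist_force: [-0.1, -0.0, -1.0]
opening: -0.0005
grasp_force: 0.0
```

```bash
python3 - <<'E'
from h import *
m=bot.camera_model("wrist"); im=bot.camera("wrist"); o=bot.get_obs(); print(o["time"],o["ee_pos"],o["wrist_force"])
cv2.imwrite("pics/r7.png",rect(m,im,.58,.128,.062,h=600,w=480,S=3.7))
E
```

```text
23.85 [0.4717907  0.06349483 0.13400597] [-0.22608167 -0.27351015 -0.46261938]
```

View pics/r7.png

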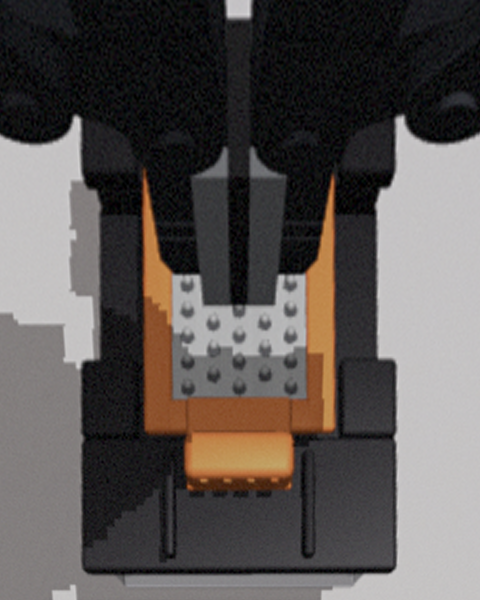

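The catch now sits over the plate's edge: tongue end at row 397, previously 438, and block face at 488, previously 530. I'll repeat the earlier viewpoint to measure the travel exactly.

carry_out(
  linear=[
    [0.63, 0, -0.08],
    [0.63, 0, -0.07],
    [0.63, 0, -0.08],
    [0, 0, 0],
    [0, 0, 0],
    [0, 0, 0],
    [0, 0, 0],
  ],
  rotation=[
    [0, 0, 0],
    [0, 0, 0],
    [0, 0, 0],
    [0, 0, 0],
    [0, 0, 0],
    [0, 0, 0],
    [0, 0, 0],
  ],
  grip=[-0.45, -0.45, -0.45, -0.45, -0.45, -0.45, -0.45],
)

```text
time: 24.55
ee_pos: [0.5097, 0.0635, 0.1299]
tcp_rot: [-180.0, 0.0, -179.9]
wrist_force: [-0.5, -0.3, 0.3]
opening: 0.062
grasp_force: 0.0
```

```bash
python3 - <<'E'
from h import *
import pickle
m,im=pickle.load(open("w6.pkl","rb"))
m2=bot.camera_model("wrist"); im2=bot.camera("wrist"); o=bot.get_obs(); print(o["time"],o["ee_pos"],o["wrist_force"])
kw=dict(h=1200,w=960,S=7.4)
A=rect(m,im,.58,.128,.075,**kw);B=rect(m2,im2,.58,.128,.075,**kw)
cv2.imwrite("pics/r8.png",np.hstack([A[600:1150,300:650],B[600:1150,300:650]]))
t=A[960:1070,370:590]
r=cv2.matchTemplate(B,t,cv2.TM_CCOEFF_NORMED); _,s,_,l=cv2.minMaxLoc(r); print("block shift mm",(960-l[1])/7.4,(l[0]-370)/7.4,s)
for n,I in(("A",A),("B",B)):
    t=I[1090:1150,170:250]
    hs=cv2.cvtColor(I,cv2.COLOR_BGR2HSV)[:,440:520]; k=cv2.inRange(hs,(5,100,60),(28,255,255)).mean(1)>128
    print(n,np.flatnonzero(np.diff(k.astype(int)))/7.4)
t=A[1080:1180,150:330]; r=cv2.matchTemplate(B,t,cv2.TM_CCOEFF_NORMED); print("ref",cv2.minMaxLoc(r))
E
```

```text
24.6 [0.5098525  0.06356251 0.12986325] [-0.84267104 -1.19123419  0.19332705]
block shift mm 10.405405405405405 0.0 0.9829954504966736
A [ 34.72972973  42.97297297 110.67567568 119.05405405 120.40540541
 143.91891892]
B [ 34.59459459  42.97297297 110.67567568 134.05405405]
ref (-0.8570948243141174, 0.998254656791687, (353, 920), (150, 1080))
```

View pics/r8.png

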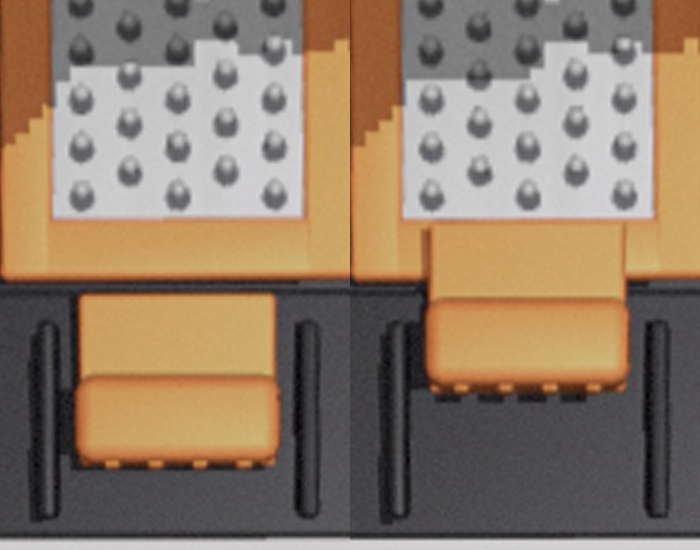

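Measured travel is about 10.4 mm against the 12 mm nominal, despite the hard stop. I'll push once more with the tips a little higher, to see whether something other than the end stop halted it.

carry_out(
  linear=[
    [-0.9, 0, 0],
    [-0.9, 0, 0],
    [-0.9, 0, 0],
    [-0.9, 0, 0],
    [-0.9, 0, 0],
    [0, 0, -0.6],
    [0, 0, -0.8],
    [0, 0, -0.7],
    [0, 0, -0.35],
    [0, 0, 0],
    [0, 0, 0],
  ],
  rotation=[
    [0, 0, 0],
    [0, 0, 0],
    [0, 0, 0],
    [0, 0, 0],
    [0, 0, 0],
    [0, 0, 0],
    [0, 0, 0],
    [0, 0, 0],
    [0, 0, 0],
    [0, 0, 0],
    [0, 0, 0],
  ],
  grip=[0, 0.5, 1, 1, 1, 1, 1, 1, 1, 1, 1],
)

```text
time: 25.7
ee_pos: [0.4204, 0.0636, 0.0807]
tcp_rot: [-180.0, -0.0, -180.0]
wrist_force: [-0.3, 0.4, -0.5]
opening: 0.0001
grasp_force: 0.0
```

carry_out(
  linear=[
    [0.3, 0, 0],
    [0.3, 0, 0],
    [0.1, 0, 0],
    [0, 0, 0],
  ],
  rotation=[
    [0, 0, 0],
    [0, 0, 0],
    [0, 0, 0],
    [0, 0, 0],
  ],
  grip=[1, 1, 1, 1],
)

```text
time: 26.1
ee_pos: [0.4346, 0.0635, 0.0807]
tcp_rot: [-180.0, -0.0, -180.0]
wrist_force: [-0.4, -0.1, 0.3]
opening: -0.0001
grasp_force: 0.0
```

carry_out(
  linear=[
    [0.05, 0, 0],
    [0, 0, 0],
  ],
  rotation=[
    [0, 0, 0],
    [0, 0, 0],
  ],
  grip=[1, 1],
)

```text
time: 26.3
ee_pos: [0.4351, 0.0635, 0.0806]
tcp_rot: [-180.0, -0.0, -180.0]
wrist_force: [-0.7, -0.1, 1.1]
opening: 0.0001
grasp_force: 0.4
```

carry_out(
  linear=[
    [0.05, 0, 0],
    [0, 0, 0],
  ],
  rotation=[
    [0, 0, 0],
    [0, 0, 0],
  ],
  grip=[1, 1],
)

```text
time: 26.5
ee_pos: [0.4353, 0.0635, 0.0805]
tcp_rot: [-180.0, -0.1, -179.9]
wrist_force: [-5.8, -0.1, 2.3]
opening: 0.0002
grasp_force: 2.9
```

It meets the same rigid stop at the same place, with no sliding, so the catch is at its end stop. I'm retreating and handing in.

carry_out(
  linear=[
    [-0.5, 0, 0],
    [-0.5, 0, 0],
    [0, 0, 0.7],
    [0, 0, 1],
    [0, 0, 1],
    [0, 0, 0.5],
    [0, 0, 0],
    [0, 0, 0],
  ],
  rotation=[
    [0, 0, 0],
    [0, 0, 0],
    [0, 0, 0],
    [0, 0, 0],
    [0, 0, 0],
    [0, 0, 0],
    [0, 0, 0],
    [0, 0, 0],
  ],
  grip=[1, 1, 1, 1, 1, 1, 1, 1],
)

```text
time: 27.3
ee_pos: [0.4162, 0.0635, 0.1443]
tcp_rot: [-180.0, 0.0, -179.9]
wrist_force: [-0.2, -0.2, -0.5]
opening: -0.0001
grasp_force: 0.0
```

```bash
python3 -c "
from workcell import bot
print(bot.get_obs()['ee_pos']); print(bot.job_done())"
```

```text
[0.41621176 0.06354088 0.14433688]
the job is handed in; nothing more can be done
None
```

The job is handed in (no verdict came back): the plate went home in the tray corner, lies flush in the grater pocket, and the catch is pushed to a hard stop, though I measured its travel at about 10.4 mm (10 mm needed, 12 mm nominal), so that margin is thin.

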